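# Take the probe thermometer out of its holder

### The job

Take the probe thermometer out of its holder: raise its white body end over the lip, then draw it out endwise so that the needle slides out of the guard. Lay it flat in the green tray, display up and wholly inside the rim, and let go; do not shift the tray noticeably or disturb the tub, timer or squeeze bottle.

Things in the scene. Friction and masses are not known exactly. Their poses are not given: they have to be found in the camera images.
- holder_lip (a point): Middle of the top edge of the holder's blue lip, 40 mm above the table. x runs level along the holder from the lip to the needle guard, z up. The lip is 50 mm wide, 5 mm thick (half either side of this point), with two ears, 42 mm apart inside, reaching 17 mm along +x beside the probe's end. The holder is fixed to the table, on a blue base plate 244 x 64 x 6 mm.
- holder_seat (a point): Middle of the top of the holder's grey seat rail under the probe's body, 28 mm above the table (12 mm below the lip's top), 53.5 mm along +x from holder_lip; axes as there. The rail is 20 mm wide and 78 mm long; beside it is only the base plate, so there is room for fingers on both sides of the body.
- holder_mouth (a point): Centre of the opening of the white needle guard, 174.5 mm along +x from holder_lip, 39 mm above the table; axes as there. Inside: a tunnel 16 mm wide, floor 32 and roof 46 mm above the table, 54 mm deep, shut at its far end; outside 24 mm wide, top 50 mm. The needle starts 48 mm inside: the probe lifts level by only 8 mm, too little for the lip, but tilts body end up by up to 0.2 rad.
- probe_body (a point): Middle of the white body of the loose probe thermometer (55 g, 216 mm long), half-way up. Body 34 mm wide, 95 mm long, 16 mm high, display on top; then a steel needle 3.6 mm thick. y: along the probe, from needle to body end; x: across; z: up out of the display. In the holder y points against the holder's x, and the underside is 28 mm above the table. Grasp it across its width.
- probe_end (a point): Lower edge, in the middle, of the end face of the white body, 48 mm along +y from probe_body and 8 mm below it; same axes.
- probe_tip (a point): Tip of the needle, 168 mm along -y from probe_body, at the same height over the underside (8 mm); same axes.
- tray: Green tray, loose, 0.34 kg, 332 mm along its x, 269 mm along its y, 21 mm high. Origin: centre of the underside. Its floor is 3 mm above the table; inside the rim it measures about 310 mm along x by 250 mm along y.
- tub: Small white lidded food tub, 119 mm across, 51 mm high; bystander. Origin: centre of the underside.
- timer: White kitchen timer with a red dial lying on its back, 94 x 68 x 34 mm; bystander. Origin: centre of the underside.
- bottle: White squeeze bottle with a red cap, 56 mm across, 184 mm high; bystander. Origin: centre of the underside.
Mind the look-alikes: they are no part of the job. Leave any orange look-alike of the part that bears probe_body alone.

How it is judged:
By the outcome, as a careful person would: the job done as asked, in the order asked, and still so for the second after the job is handed in, with the robot touching nothing.
It also fails if it takes over 42 s, if anything falls off the work surface, if the arm or the gripper's body presses on something with over 40 N, if the wrist force passes 120 N, or if a joint passes its speed limit or range.

### The arm

A 6-joint arm with a two-finger parallel gripper is mounted at the origin on a cart in front of the work surface, level with it; the furniture and walls round the work are solid. World frame = base frame: x ahead of the robot, y to its left, z up, the work surface at z = 0. Lengths are in mm, angles in rad, forces in N, time in s.
With the tool pointing down it reaches from about 300 to 875 mm from the base axis. Payload 6.4 kg.
Tool frame: the origin (TCP) lies on the mounting face of the last link; the fingertips stand 166 mm ahead of it and the grasp point (between the pads) lies 147 mm ahead of it; y points along the fingers, z is the direction in which the jaws open and shut, and the axes are right-handed (so a half turn about y gives the same grasp; the last joint's range is limited). The gripper opens to 88 mm and grips with 3 to 60 N. Pads are 18 mm wide; open, the fingers measure 123 mm over their backs; the gripper's body (75 mm by 187 mm) begins 45 mm behind the grasp point.
Start: joints at [1.137, 0.181, 1.607, -0, 1.354, -0.206], TCP at [129.843, 560.164, 404.714] pointing down, gripper open.
Joint ranges: [-2.99, 2.99], [-0.89, 2.07], [0.3, 2.58], [-1.14, 4.28], [0, 2.63], [-3.12, 3.12]. Speed limits (rad/s): [2.57, 2.57, 3.01, 3.14, 3.14, 3.14].

### API

Orientations are given as a rotation vector (axis times angle).
In Python, from plant import arm, vision, job gives the robot as it stands. The module is installed in compiled form; this text tells all that it offers.
- The arm moves only by the tool play_rows, never from a script. Its argument "plan" is a list that holds one entry, the list of rows, each a list of 7 numbers: the turn, a rotation vector about the tool's x, y, z in degrees, then the shift along the tool's x, y, z in m, then the gripper command: -1 is fully open, 1 is shut, values between are in proportion. In form: [[[ax, ay, az, x, y, z, claw], ...]]. A call has 1 to 8 rows; each row shifts and turns the commanded pose from where the row before left it, along the tool's axes as they then stand; what a row does not reach is not made up. A row lasts 1/8 s, in which the tool goes at most 62.5 mm and 10.7 degrees, less where a joint would pass 70% of its speed; a pose out of reach is approached as far as the arm can. A call is refused whole if a number of a shift passes 0.0625 or a number of a turn 10.7, either way. A call with a gripper value outside its range is refused whole. The fingers move at their own pace and stop on an object; the grip force is fixed at half the most. Time passes only in rows, so rows that do not move let the fingers close. It gives the time, the measured TCP pose, the force and the opening at its end, in the units of the state.
- arm.get_state(): the state, without advancing time (a new reading comes with each control period).
- vision.camera(name): name is "scene" or "top" or "wrist"; returns a dict with "pixels" (480x640x3 uint8, blue, green, red), "depth" (480x640 float32, mm along the optical axis (not along the pixel's ray), 0 where there is no reading), "camera_matrix" (3x3 intrinsics, pixels), "extrinsics" (4x4, takes a point from world to camera coordinates). Camera axes: x right, y up, looking along -z (the intrinsics and any distortion apply to the point x, -y, -z); pixel columns grow to the right and rows downward; lengths in mm; the calibration is good to about 2 mm. A picture is of the moment at which its call begins.
- job.close_job(): hands the job in, once; it reports no verdict.
The state is a dict: "time": time; "q": joint angles; "joint_vel": joint speeds; "joint_torque": joint torques, N m; "tcp_pos": TCP position; "tcp_rot": TCP orientation; "wrist_force": force on the tool from outside, world axes, zero at the start; "torque": the same for the moment, N m; "gripper_width": opening from 0.0 (shut) to 1.0 (fully open).
Only numpy, scipy, OpenCV 4.12 (cv2) and the standard library are available. Lean on these libraries where they do the work, as an engineer would, in place of code of your own. Each camera call takes 0.05 s, during which the arm holds its last target. There are 200 camera calls.

## Working session

There is one attempt and no reset: what is moved stays moved. The work goes in short steps, Python scripts to look and compute and a tool call to move; the robot and the scene stay as the last step left them, time stands still between calls to the robot, and variables do not carry over. Pictures are saved under pics/ and viewed, about 8 in all and at most 12, crops included, and the job is handed in when it is done.

Besides the shell and the picture viewer there is one more tool, called after "Call:" as name([rows], argument=value, ...), one row to a line, values as JSON. play_rows: Moves the arm, as the interface text tells. Its arguments: {"type":"object","properties":{"plan":{"type":"array","items":{"type":"array","items":{"type":"array","items":{"type":"number"}}}}},"required":["plan"]}

```bash
mkdir -p pics; cat > h.py <<'E'
import numpy as np, cv2
from plant import arm, vision, job
from scipy.spatial.transform import Rotation as R
def cam(n):
    c=vision.camera(n); np.savez(f'{n}.npz',**c); return c
def load(n): return dict(np.load(f'{n}.npz'))
def world(c,u,v,d=None):
    K=c['camera_matrix'];E=c['extrinsics']
    if d is None: d=c['depth'][int(v),int(u)]
    p=np.array([(u-K[0,2])/K[0,0]*d,-(v-K[1,2])/K[1,1]*d,-d])
    return E[:3,:3].T@(p-E[:3,3])
def atz(c,u,v,z):
    a=world(c,u,v,500.);b=world(c,u,v,1000.);t=(z-a[2])/(b[2]-a[2]);return a+t*(b-a)
def cloud(c):
    v,u=np.mgrid[:480,:640];d=c['depth'];K=c['camera_matrix'];E=c['extrinsics']
    p=np.stack([(u-K[0,2])/K[0,0]*d,-(v-K[1,2])/K[1,1]*d,-d],-1)
    w=(p-E[:3,3])@E[:3,:3]; w[d==0]=np.nan; return w
E
python3 - <<'E'
from h import *
for n in ['scene','top']:
    c=cam(n);cv2.imwrite(f'pics/{n}0.png',c['pixels'])
    print(n,c['camera_matrix'],c['extrinsics'])
s=arm.get_state();print(s)
print(R.from_rotvec(s['tcp_rot']).as_matrix())
E
```

```text
scene [[508.43869485   0.         318.35264009]
 [  0.         508.43869485 234.61493496]
 [  0.           0.           1.        ]] [[-5.08487282e-01 -8.61054109e-01  5.14829740e-03 -9.10354287e+01]
 [ 6.35709434e-01 -3.71365936e-01  6.76728052e-01 -4.93898657e+02]
 [-5.80787568e-01  3.47380429e-01  7.36215076e-01 -5.53421237e+02]
 [ 0.00000000e+00  0.00000000e+00  0.00000000e+00  1.00000000e+00]]
top [[453.68932092   0.         325.25845644]
 [  0.         453.68932092 237.8152595 ]
 [  0.           0.           1.        ]] [[ 1.94592971e-02 -9.99742596e-01 -1.16652504e-02 -4.00510388e+02]
 [ 9.86555423e-01  1.73064320e-02  1.62508108e-01 -4.59703270e+02]
 [-1.62264394e-01 -1.46707096e-02  9.86638250e-01 -9.19451103e+02]
 [ 0.00000000e+00  0.00000000e+00  0.00000000e+00  1.00000000e+00]]
{'time': 0.1, 'q': array([ 1.13669340e+00,  1.81484270e-01,  1.60783848e+00, -1.74063417e-05,
        1.35379732e+00, -2.06322528e-01]), 'joint_vel': array([ 0.00065644, -0.00160657, -0.00478535, -0.00177347, -0.00106517,
       -0.00039886]), 'joint_torque': array([ 5.81558106e-04, -4.34830391e+01, -3.42693257e+01,  7.03683193e-02,
        3.40653153e-02, -5.24922484e-05]), 'tcp_pos': array([129.75484816, 559.95996501, 403.92378538]), 'tcp_rot': array([-1.56484512,  0.1792268 , -0.17849549]), 'wrist_force': array([ 0.16330498,  0.17848158, -0.96039464]), 'torque': array([-0.00652471,  0.02083911, -0.06136018]), 'gripper_width': 1.001121281139629}
[[ 9.74170771e-01 -6.27002943e-04  2.25811682e-01]
 [-2.25812358e-01 -1.39289040e-03  9.74169820e-01]
 [-2.96276420e-04 -9.99998833e-01 -1.49849813e-03]]
```

View pics/top0.png

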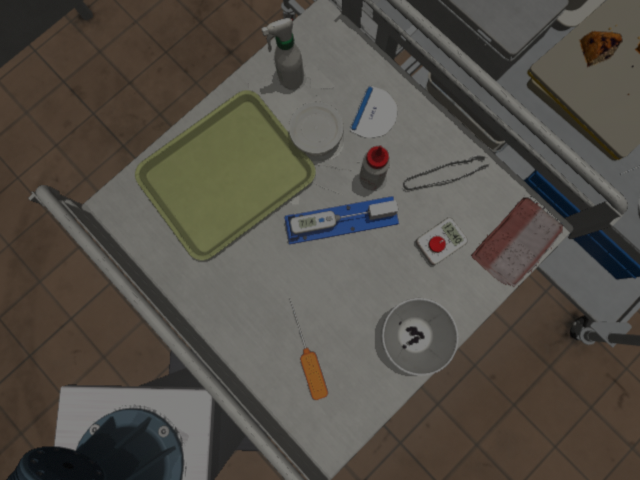

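View pics/scene0.png

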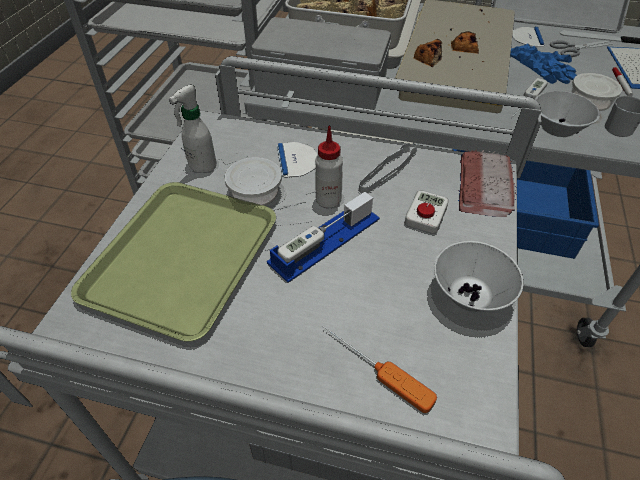

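Top view: the white probe in the blue holder has its body at (313,221), the needle running to the white guard at (382,208). The orange look-alike lies at (313,372) and is excluded by its colour and because it isn't in the holder. The tray is at (225,175), the tub at (316,132), the bottle at (375,167) and the timer at (441,241). Next I'll measure these and confirm the probe in one crop.

```bash
python3 - <<'E'
from h import *
for n in ['top','scene']:
    c=load(n);w=cloud(c);h=cv2.cvtColor(c['pixels'],cv2.COLOR_BGR2HSV)
    b=(h[...,0]>105)&(h[...,0]<130)&(h[...,1]>150)&(abs(w[...,2]-6)<6)&(w[...,0]>300)
    b=b.astype(np.uint8);k,l,st,_=cv2.connectedComponentsWithStats(b)
    m=np.zeros_like(b)
    for i in range(1,k):
        if st[i,4]>40: print('blue',st[i])
    p=w[(b>0)&(w[...,0]<800)&(w[...,0]>300)][:,:2]
    p=p[(abs(p-np.median(p,0))<150).all(1)]
    r=cv2.minAreaRect(p.astype(np.float32));print(n,'base',r,len(p));print(cv2.boxPoints(r))
    g=(h[...,0]>25)&(h[...,0]<45)&(h[...,1]>60)&(w[...,2]<30)
    q=w[g&(w[...,2]>-5)]; q=q[(abs(q[:,:2]-np.median(q[:,:2],0))<260).all(1)]
    r=cv2.minAreaRect(q[:,:2].astype(np.float32));print('tray',r,np.percentile(q[:,2],[5,50,95]));print(cv2.boxPoints(r))
c=load('top')
for nm,u,v in [('body',313,221),('guard',382,208),('end',290,224),('tub',316,132),('bottle',377,155),('timer',441,241),('spray',288,60)]: print(nm,world(c,u,v).round(1))
a=cv2.resize(c['pixels'][180:260,270:410],None,fx=5,fy=5,interpolation=cv2.INTER_CUBIC);cv2.imwrite('pics/crop1.png',a)
E
```

```text
blue [316 197  77  19 357]
blue [307 215  91  25 831]
top base ((512.2283935546875, -425.97119140625), (61.05715560913086, 237.45486450195312), 11.677767753601074) 1227
[[ 458.3004  -315.88043]
 [ 506.36304 -548.42035]
 [ 566.1564  -536.06195]
 [ 518.09375 -303.52203]]
tray ((610.544921875, -166.0015869140625), (269.5304260253906, 334.2868957519531), 38.987491607666016) [ 0.15119601  3.52486563 20.45832821]
[[ 400.63574  -120.8714  ]
 [ 610.95264  -380.70703 ]
 [ 820.4541   -211.13177 ]
 [ 610.1372     48.703857]]
blue [535  27   9  18  57]
blue [607  47  33  42 122]
blue [511  51  65  32 511]
blue [554  55  17   7  66]
blue [279 143   8  32 118]
blue [320 211  24  16  72]
blue [ 267  213  112   69 1497]
scene base ((512.20166015625, -425.68121337890625), (64.93590545654297, 239.31982421875), 12.009183883666992) 1439
[[ 455.54684 -315.3957 ]
 [ 505.34177 -549.47784]
 [ 568.85645 -535.96674]
 [ 519.0615  -301.88458]]
tray ((611.7001953125, -166.79776000976562), (270.7586975097656, 334.41253662109375), 38.783180236816406) [ 1.01812789  3.55668027 20.660452  ]
[[ 401.4352  -121.25506]
 [ 610.90283 -381.93695]
 [ 821.9652  -212.34045]
 [ 612.49756   48.34143]]
body [ 501.  -365.6   43.6]
guard [ 530.1 -509.7   49. ]
end [ 501.1 -314.     6. ]
tub [ 697.7 -367.5   44. ]
bottle [ 609.9 -489.1  149.1]
timer [ 464.7 -634.8   34.4]
spray [ 830.9 -307.8  103.3]
```

View pics/crop1.png

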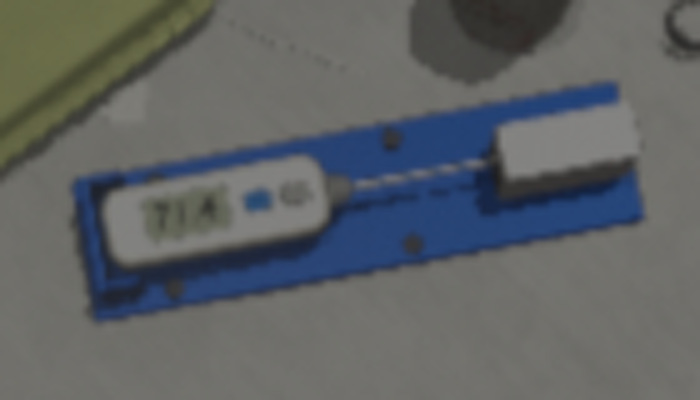

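The crop confirms it: a white body with its display up, behind the blue lip, and the needle in the white guard. I'll refine the probe axis and work out the approach.

```bash
python3 - <<'E'
from h import *
for n in ['top','scene']:
    c=load(n);w=cloud(c);h=cv2.cvtColor(c['pixels'],cv2.COLOR_BGR2HSV)
    d=np.array([.2055,-.9787]);d/=np.linalg.norm(d);t=np.array([-d[1],d[0]])
    o=np.array([512.2,-425.8]);r=w[...,:2]-o;s=r@d;l=r@t
    m=(abs(s)<125)&(abs(l)<34)&(w[...,2]>36)&(w[...,2]<48)&(s<40)&(h[...,1]<90)
    p=w[m][:,:2].astype(np.float32);R_=cv2.minAreaRect(p);print(n,R_,np.median(w[m][:,2]),'s',s[m].min(),s[m].max(),'l',l[m].min(),l[m].max())
    m=(abs(s)<125)&(abs(l)<34)&(w[...,2]>47)&(w[...,2]<55)&(s>40); print('guard s',s[m].min(),s[m].max(),'l',l[m].min(),l[m].max())
    m=(abs(s)<125)&(abs(l)<34)&(w[...,2]>34)&(w[...,2]<45)&(s<0)&(h[...,1]>120)
    print('lip s',np.percentile(s[m],[2,20,50,98]),l[m].min(),l[m].max())
E
```

```text
top ((502.2603759765625, -387.7000732421875), (40.904903411865234, 156.33592224121094), 4.767762184143066) 43.528733216861184 s -114.74977255840435 39.81561681933887 l -16.168918388114257 27.054647826832205
guard s 59.8627025956561 117.8856337646883 l -11.90803667215115 12.88507012198932
lip s [-116.82984045 -115.31109627 -113.29453117  -44.5511404 ] -23.63520636720223 23.906599614832313
scene ((501.7052001953125, -389.6861267089844), (40.86195373535156, 149.14593505859375), 6.293011665344238) 43.33950906687718 s -111.57444715503489 37.869549868661075 l -18.720339389390066 23.751094294346526
guard s 56.926292369704406 115.59724781013026 l -12.880490942539057 12.928983717336266
lip s [-119.70674507 -118.50225269 -115.67325536  -43.21511451] -24.626405380035198 26.178453820282606
```

Call:
play_rows([
  [[0,0,0,0.042,0,-0.038,-1],[0,0,0,0.042,0,-0.038,-1],[0,0,0,0.042,0,-0.038,-1],[0,0,0,0.042,0,-0.038,-1],[0,0,0,0.042,0,-0.038,-1],[0,0,0,0.042,0,-0.038,-1],[0,0,0,0.042,0,-0.038,-1],[0,0,0,0.042,0,-0.038,-1]],
])

```text
time: 1.1
tcp_pos: [389.1, 186.4, 404.7]
tcp_rot: [-1.563, 0.179, -0.179]
wrist_force: [-0.1, 1.1, -0.6]
gripper_width: 0.999
```

Call:
play_rows([
  [[0,9.3,0,0,0,0,-1],[0,9.3,0,0,0,0,-1],[0,9.3,0,0,0,0,-1],[0,9.3,0,0,0,0,-1],[0,9.3,0,0,0,0,-1],[0,9.3,0,0,0,0,-1],[0,9.3,0,0,0,0,-1],[0,0,0,0.05,0,0,-1]],
])

```text
time: 2.1
tcp_pos: [398.3, 140.4, 404.5]
tcp_rot: [-1.301, 1.054, -1.053]
wrist_force: [0.7, -0.5, 0.7]
gripper_width: 1.0
```

Call:
play_rows([
  [[0,0,0,0.06,0,0,-1],[0,0,0,0.06,0,0,-1],[0,0,0,0.06,0,0,-1],[0,0,0,0.06,0,0,-1],[0,0,0,0.06,0,0,-1],[0,0,0,0.06,0,0,-1],[0,0,0,0.06,0,0,-1],[0,0,0,0.06,0,0,-1]],
])

```text
time: 3.1
tcp_pos: [497.3, -332.6, 404.2]
tcp_rot: [-1.3, 1.056, -1.055]
wrist_force: [0.8, -0.4, 0.4]
gripper_width: 0.998
```

```bash
python3 - <<'E'
from h import *
s=arm.get_state();M=R.from_rotvec(s['tcp_rot']).as_matrix();p=s['tcp_pos'];print(p,s['q'].round(2));print(M.round(4))
g=np.array([499.6,-365.6,36]);print('grasp delta in tool',M.T@(g-(p+M[:,1]*147)))
c=cam('wrist');cv2.imwrite('pics/w1.png',c['pixels'])
E
```

```text
[ 497.31937626 -332.56350926  404.23516111] [-0.79  0.23  1.55  0.    1.36 -0.99]
[[ 2.050e-01 -3.000e-04  9.788e-01]
 [-9.788e-01  6.000e-04  2.050e-01]
 [-6.000e-04 -1.000e+00 -2.000e-04]]
grasp delta in tool [ 33.03355971 221.21541647  -4.46495772]
```

View pics/w1.png

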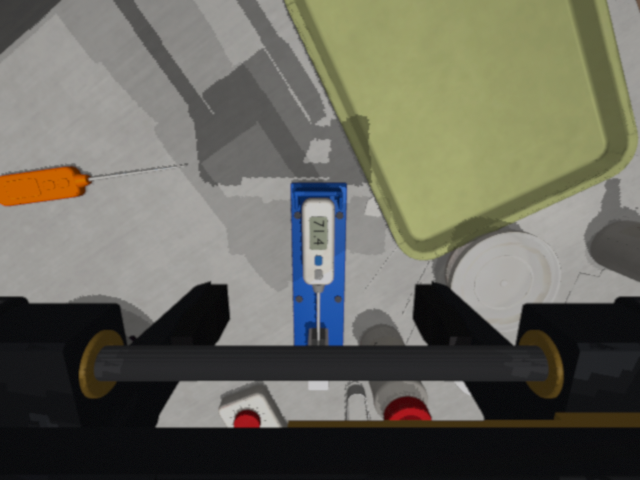

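The body sits at about (318,245), aligned with the fingers, and both sides are free. I'll descend, keeping the fingertips about 2 mm above the body's underside so that the later placing on the tray floor has clearance.

Call:
play_rows([
  [[0,0,0,0.033,0,-0.0045,-1],[0,0,0,0,0.05,0,-1],[0,0,0,0,0.05,0,-1],[0,0,0,0,0.05,0,-1],[0,0,0,0,0.03,0,-1],[0,0,0,0,0,0,-1]],
])

```text
time: 3.9
tcp_pos: [498.6, -362.4, 221.5]
tcp_rot: [-1.299, 1.061, -1.05]
wrist_force: [1.2, -0.4, -0.4]
gripper_width: 1.002
```

```bash
python3 - <<'E'
from h import *
s=arm.get_state();M=R.from_rotvec(s['tcp_rot']).as_matrix();p=s['tcp_pos'];print(p,s['q'].round(2),s['wrist_force'])
c=cam('wrist');w=cloud(c);h=cv2.cvtColor(c['pixels'],cv2.COLOR_BGR2HSV)
r=(w-(p+M[:,1]*147))@M
m=(abs(w[...,2]-44)<4)&(abs(r[...,2])<30)&(r[...,0]<40)&(r[...,0]>-60)&(h[...,1]<90)
print('tool x,z of body',np.percentile(r[m][:,0],[1,50,99]),np.percentile(r[m][:,2],[2,50,98]),np.median(w[m][:,2]))
l=m&(r[...,0]<-15);print(np.median(r[l][:,2]));l=m&(r[...,0]>15);print(np.median(r[l][:,2]) if l.any() else 0)
cv2.imwrite('pics/w2.png',c['pixels'])
E
```

```text
[ 498.55169302 -362.44377824  221.49451304] [-0.82  0.49  1.61 -0.    1.05 -1.03] [ 1.20569783 -0.36543453 -0.4161521 ]
tool x,z of body [-45.67666379 -12.24535708  30.30198258] [-13.29452589   2.49959989  18.53798591] 43.77512511986185
2.85664523907497
2.0368311148096834
```

View pics/w2.png

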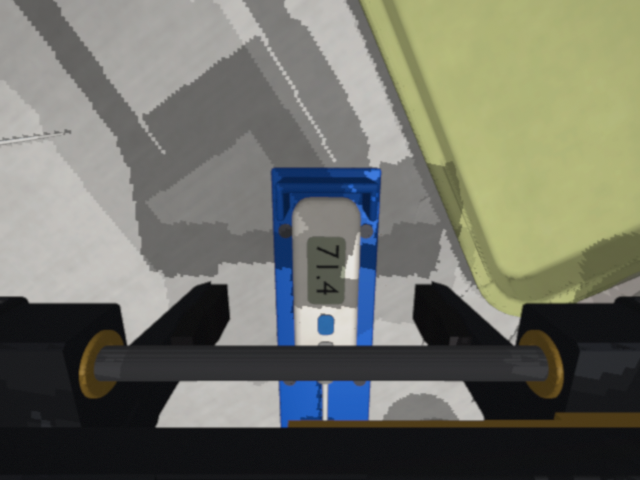

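The body centre is about 2 mm toward tool +z. I'll correct for that, go down the last 25 mm and close.

Call:
play_rows([
  [[0,0,0,0.002,0.015,0.002,-1],[0,0,0,0,0.0105,0,-1],[0,0,0,0,0,0,-0.2],[0,0,0,0,0,0,1],[0,0,0,0,0,0,1],[0,0,0,0,0,0,1],[0,0,0,0,0,0,1]],
])

```text
time: 4.82
tcp_pos: [502.1, -365.4, 199.4]
tcp_rot: [-1.3, 1.055, -1.056]
wrist_force: [0.2, -0.9, 0.3]
gripper_width: 0.453
```

Call:
play_rows([
  [[0,0,0,0,0.002,0,1],[0,0,0,0,0,0,1],[0,0,0,0,0,0,1]],
])

```text
time: 5.2
tcp_pos: [502.2, -365.5, 198.3]
tcp_rot: [-1.3, 1.055, -1.056]
wrist_force: [-2.1, 2.6, 7.6]
gripper_width: 0.384
```

Gripped at 34 mm. Next: a small level lift (5 mm, within the 8 allowed), then tilt about 7° about the guard mouth to raise the body end.

Call:
play_rows([
  [[0,0,0,0,-0.004,0,1],[0,0,1.37,0.0039,-0.003,0,1],[0,0,1.37,0.0039,-0.003,0,1],[0,0,1.37,0.0039,-0.003,0,1],[0,0,1.37,0.0039,-0.003,0,1],[0,0,1.37,0.0039,-0.003,0,1],[0,0,0,0,0,0,1],[0,0,0,0,0,0,1]],
])

```text
time: 6.2
tcp_pos: [506.2, -385.0, 215.1]
tcp_rot: [-1.221, 1.119, -0.965]
wrist_force: [-0.1, -0.1, 0.3]
gripper_width: 0.382
```

```bash
python3 - <<'E'
from h import *
s=arm.get_state();M=R.from_rotvec(s['tcp_rot']).as_matrix();p=s['tcp_pos'];print(p,s['gripper_width'],s['wrist_force'],s['torque']);print(M.round(3))
g=p+M[:,1]*162;o=np.array([512.2,-425.8,0]);d=np.array([.2055,-.9787,0])
for nm,x,y in [('body',0,162),('endlow',-48,170),('mouth',121,162),('tip',168,162)]:
    q=p+M@[x,y,0];print(nm,'s_from_lip',(q-o)@d+115,'z',q[2])
c=cam('scene');cv2.imwrite('pics/s2.png',cv2.resize(c['pixels'][170:300,240:400],None,fx=4,fy=4,interpolation=cv2.INTER_CUBIC))
E
```

```text
[ 506.16439825 -384.99973527  215.10569175] 0.3819314758096651 [-0.10447246 -0.13892662  0.26541778] [-0.18165386  0.00083802  0.03907155]
[[ 0.204 -0.025  0.979]
 [-0.972  0.117  0.205]
 [-0.119 -0.993 -0.   ]]
body s_from_lip 54.479158585419555 z 54.26528791281709
endlow s_from_lip 5.865221650497475 z 52.05543814999183
mouth s_from_lip 174.61808135183568 z 39.81363721024337
tip s_from_lip 221.28361333548497 z 34.20018611089654
```

View pics/s2.png

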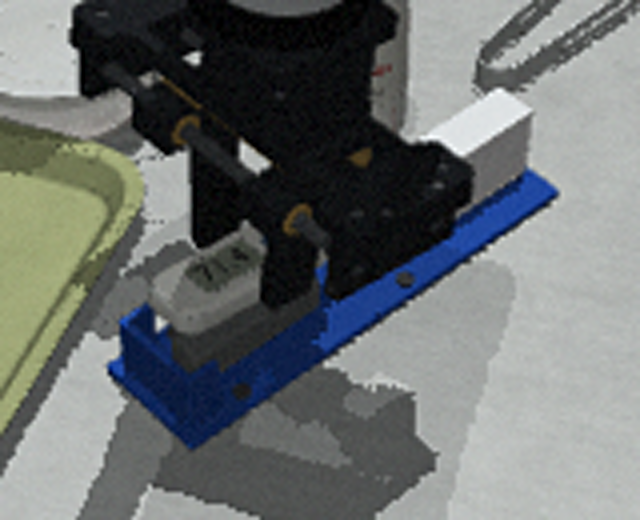

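The body end is clearly above the lip at about (170,310), roughly 12 mm over it. Contact forces are near zero. Drawing out along the probe's own axis.

Call:
play_rows([
  [[0,0,0,-0.012,0,0,1],[0,0,0,-0.02,0,0,1],[0,0,0,-0.02,0,0,1],[0,0,0,-0.02,0,0,1],[0,0,0,-0.02,0,0,1],[0,0,0,-0.025,0,0,1],[0,0,0,-0.02,0,0,1],[0,0,0,0,0,0,1]],
])

```text
time: 7.25
tcp_pos: [478.1, -250.5, 231.8]
tcp_rot: [-1.222, 1.118, -0.964]
wrist_force: [0.1, -0.2, -0.2]
gripper_width: 0.383
```

Call:
play_rows([
  [[0,0,0,0,-0.03,0,1],[0,0,0,0,-0.03,0,1],[0,0,-3.4,0,0,0,1],[0,0,-3.4,0,0,0,1],[0,0,0,-0.03,0,0.02,1],[0,0,0,-0.03,0,0.03,1],[0,0,0,-0.03,0,0.03,1],[0,0,0,0,0,0,1]],
])

```text
time: 8.25
tcp_pos: [540.8, -153.0, 291.3]
tcp_rot: [-1.3, 1.053, -1.053]
wrist_force: [0.6, -0.2, 0.1]
gripper_width: 0.382
```

```bash
python3 - <<'E'
from h import *
s=arm.get_state();M=R.from_rotvec(s['tcp_rot']).as_matrix();p=s['tcp_pos'];print(p,s['gripper_width']);print(M.round(3))
g=np.array([598.7,-107.7,11.]);print('delta tool',M.T@(g-(p+M[:,1]*162)))
c=cam('scene');cv2.imwrite('pics/s3.png',c['pixels'])
t=cam('top');w=cloud(t);h=cv2.cvtColor(t['pixels'],cv2.COLOR_BGR2HSV)
g=(h[...,0]>25)&(h[...,0]<45)&(h[...,1]>60)&(w[...,2]<30)&(w[...,2]>-5)
q=w[g][:,:2];q=q[(abs(q-[611,-166])<260).all(1)];print(cv2.minAreaRect(q.astype(np.float32)))
E
```

```text
[ 540.77294426 -152.98564633  291.34384116] 0.38235455939601515
[[ 0.208  0.001  0.978]
 [-0.978  0.001  0.208]
 [-0.001 -1.     0.001]]
delta tool [-32.0468705  118.40906191  65.89961243]
((610.5664672851562, -166.5251922607422), (268.49884033203125, 333.6282958984375), 39.00678634643555)
```

View pics/s3.png

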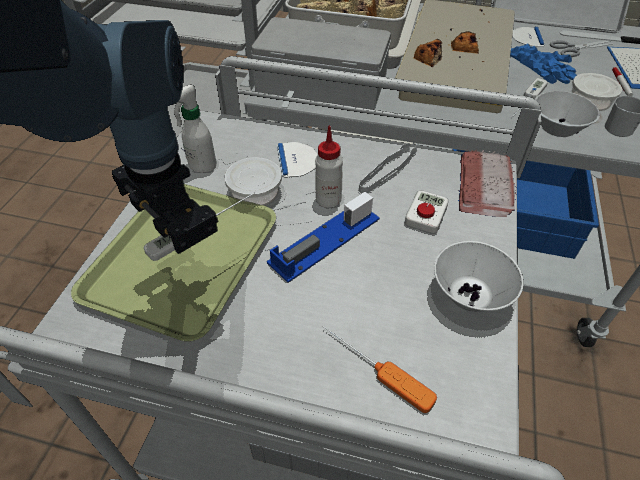

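The probe is held free with the needle out, and the bystanders are unmoved. Moving over the tray and lowering.

Call:
play_rows([
  [[0,0,0,-0.016,0,0.033,1],[0,0,0,-0.016,0,0.033,1],[0,0,0,0,0.03,0,1],[0,0,0,0,0.03,0,1],[0,0,0,0,0.03,0,1],[0,0,0,0,0.015,0,1],[0,0,0,0,0,0,1],[0,0,0,0,0,0,1]],
])

```text
time: 9.35
tcp_pos: [598.1, -110.2, 187.5]
tcp_rot: [-1.299, 1.055, -1.057]
wrist_force: [0.0, -0.1, -0.7]
gripper_width: 0.38
```

Call:
play_rows([
  [[0,0,0,0,0.005,0,1],[0,0,0,0,0.003,0,1],[0,0,0,0,0.002,0,1],[0,0,0,0,0,0,1],[0,0,0,0,0,0,1]],
])

```text
time: 9.98
tcp_pos: [597.6, -109.5, 176.3]
tcp_rot: [-1.299, 1.056, -1.055]
wrist_force: [0.2, -0.2, -0.6]
gripper_width: 0.382
```

Call:
play_rows([
  [[0,0,0,0,0.0015,0,1],[0,0,0,0,0,0,1],[0,0,0,0,0,0,1]],
])

```text
time: 10.35
tcp_pos: [597.6, -109.5, 174.8]
tcp_rot: [-1.299, 1.056, -1.055]
wrist_force: [1.1, 0.2, -0.9]
gripper_width: 0.381
```

Call:
play_rows([
  [[0,0,0,0,0.001,0,1],[0,0,0,0,0,0,1],[0,0,0,0,0,0,1]],
])

```text
time: 10.72
tcp_pos: [597.6, -109.5, 173.8]
tcp_rot: [-1.299, 1.056, -1.055]
wrist_force: [-0.4, -0.4, -0.6]
gripper_width: 0.382
```

Call:
play_rows([
  [[0,0,0,0,0.001,0,1],[0,0,0,0,0,0,1],[0,0,0,0,0,0,1]],
])

```text
time: 11.1
tcp_pos: [597.6, -109.5, 173.1]
tcp_rot: [-1.299, 1.056, -1.055]
wrist_force: [-1.7, 0.4, 4.3]
gripper_width: 0.38
```

Light contact (about 4 N). Releasing gently, then retreating straight up.

Call:
play_rows([
  [[0,0,0,0,0,0,0.1],[0,0,0,0,0,0,0.0],[0,0,0,0,0,0,-0.3],[0,0,0,0,0,0,-0.3],[0,0,0,0,-0.03,0,-0.3],[0,0,0,0,-0.05,0,-0.3],[0,0,0,0,-0.06,0,-0.3],[0,0,0,0,-0.06,0,-0.3]],
])

```text
time: 12.1
tcp_pos: [597.3, -109.6, 374.4]
tcp_rot: [-1.299, 1.056, -1.055]
wrist_force: [0.5, 0.8, 0.3]
gripper_width: 0.647
```

Call:
play_rows([
  [[0,0,0,-0.05,0,-0.03,-1],[0,0,0,-0.05,0,-0.03,-1],[0,0,0,-0.05,0,-0.03,-1],[0,0,0,-0.05,0,-0.03,-1],[0,0,0,-0.05,0,-0.03,-1],[0,0,0,-0.05,0,-0.03,-1],[0,0,0,0,0,0,-1]],
])

```text
time: 12.98
tcp_pos: [357.5, 149.0, 372.9]
tcp_rot: [-1.301, 1.052, -1.051]
wrist_force: [-0.2, 0.8, -0.2]
gripper_width: 1.0
```

```bash
python3 - <<'E'
from h import *
t0=load('top');t=cam('top');w=cloud(t);h=cv2.cvtColor(t['pixels'],cv2.COLOR_BGR2HSV)
g=(h[...,0]>25)&(h[...,0]<45)&(h[...,1]>60)&(w[...,2]<30)&(w[...,2]>-5)
q=w[g][:,:2];q=q[(abs(q-[611,-166])<260).all(1)];print(cv2.minAreaRect(q.astype(np.float32)))
for nm,u,v in [('tub',316,132),('bottle',377,155),('timer',441,241)]: print(nm,world(t,u,v).round(1))
m=(abs(w[...,0]-600)<60)&(abs(w[...,1]+108)<80)&(w[...,2]>13)&(w[...,2]<24)&(h[...,1]<60)
print('body',cv2.minAreaRect(w[m][:,:2].astype(np.float32)),np.percentile(w[m][:,2],[5,50,95]))
print(arm.get_state()['tcp_pos'],arm.get_state()['time'])
cv2.imwrite('pics/t4.png',cv2.resize(t['pixels'][70:280,110:470],None,fx=2.2,fy=2.2,interpolation=cv2.INTER_CUBIC))
E
```

```text
((610.5032958984375, -166.24966430664062), (268.92724609375, 333.9595642089844), 38.94483947753906)
tub [ 697.3 -367.5   45.2]
bottle [ 609.1 -488.8  151.3]
timer [ 464.2 -634.1   37.4]
body ((600.0584716796875, -125.18382263183594), (35.04864501953125, 126.22502136230469), 12.409948348999023) [14.68930772 17.9449813  20.95825296]
[358.97604044 147.92382551 373.28959914] 13.025
```

View pics/t4.png

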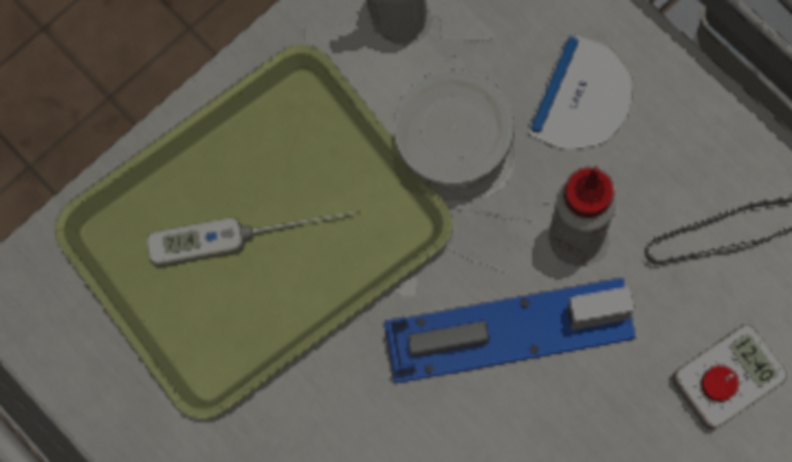

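The probe lies flat, display up, well inside the rim. The body is at about (195,241) in the crop and the needle tip at (357,212). The holder is empty.

```bash
python3 -c "
from plant import job; print(job.close_job())"
```

```text
the job is handed in; nothing more can be done
None
```

The probe thermometer is out of its holder and lying in the green tray, and the job is handed in at about 13 s of the 42 s allowed.

**What I did:** I gripped the body across its width and tilted its end about 7°, so it stood about 12 mm over the lip. I then drew the probe out along its own axis until the needle was clear of the guard. I lowered it onto the tray floor with about 4 N of contact, opened the fingers and moved the arm away.

**Last checks, from the top camera:**
- **Probe:** it lies flat with the display up, wholly inside the rim. The body's top is about 18 mm above the table, against an expected 19 mm.
- **Tray:** it moved less than 1 mm.
- **Tub, bottle and timer:** horizontal positions are within about 1 mm of the first picture. Their heights read 1–3 mm higher than at first, which I took as depth noise.
- **Forces:** the wrist force stayed under about 10 N in every reading between moves.

One measurement disagreed: the final body fit came out 126 mm long instead of 95 mm. I put this down to the mask catching part of the needle, since the picture shows the probe lying properly.

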